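Swivel the lamp hook to the board and hang the work lamp

TASK

First turn the swivel hook on the lamp stand until its hook end points straight at the square chip in the middle of the circuit board. Then hang the small work lamp on it by its loop, so that it hangs free and upright behind the hook's upturned tip with the hook still pointing at the chip. Do not touch the board or its holder, do not tip the lamp over, and leave the other things on the bench where they are.

Things in the scene. Friction and masses are not known exactly. Their poses are not given: they have to be found in the camera images.
- hook: Swivel hook atop the lamp stand. Origin on its vertical turning axis under the black hub (28 mm across, 26 high), 180 mm above the bench; x along the arm to the tip, z up. Arm: dark square bar 8 mm wide, from 6 to 14 mm above the origin. It turns all round either way with a stiff friction of 0.12 N m, stays where it is left, and can be pushed by the side of its arm.
- hook_tip (a point): Top of the upturned tip at the arm's end, 107 mm from the turning axis. The tip is the last 6 mm of the arm (which ends at 110 mm) and rises 9 mm above the arm's top. Axes as hook.
- hook_tail (a point): Outer end of the hook's tail, which is not the hook: a round bar with a black knob 18 mm thick, reaching 52 mm from the axis, opposite the arm. Axes as hook.
- stand_foot (a point): Centre of the underside of the fixed stand on the bench: round base 80 mm across, 12 mm thick, then a 16 mm post up to the hook. The post is on the hook's turning axis.
- hook_seat (a point): Point on the top face of the hook arm, 85 mm from the turning axis and 19 mm inside the tip, 194 mm above the bench. Same axes as hook: x along the arm to its tip, z up.
- chip (a point): Top of the square black chip (18 mm) in the centre of the green circuit board (90 x 60 mm), which is held 60 mm above the bench by four black posts near its corners (up to 22 mm thick, 73 mm high), all fixed. The chip lies about 100 to 135 mm from the hook's turning axis. z up.
- lamp_center (a point): Centre of the small work lamp's body, 18 mm above its underside. The body is an aluminium block 52 (x) x 46 (y) x 36 (z) mm standing loose on the bench, about 0.18 kg, with a rigid square steel loop on top. The loop stands in the lamp's y-z plane: the hook arm passes through it along the lamp's x, from either side. z up.
- lamp_loop (a point): Middle of the underside of the loop's top bar, 66 mm above the lamp's underside; it rests on the arm when the lamp hangs. The opening is 32 mm wide (y) and 30 mm high, from the body's top to this point. The loop's bars are 8 mm wide (x); outside it is 44 mm wide and its top 74 mm above the lamp's underside. Axes as the lamp.
- spool: Bystander: orange spool of solder standing on its flange, 56 mm across, 44 mm high, loose; origin under its centre.
- jar: Bystander: small amber glass jar with white cap, 44 mm across, 50 mm high, loose; origin under its centre.
- meter: Bystander: red hand multimeter lying flat, 76 (x) x 150 (y) x 43 mm, loose; origin under its centre.
- breadboard: Bystander: white breadboard lying flat, 165 (x) x 55 (y) x 10 mm, loose; origin under its centre.
Things that resemble listed ones, but are neither listed nor needed, are in the scene too. Several things look just like the part that bears chip: the one meant starts nearest to the robot's base. There is more than one size of the part that bears hook; the job needs the smaller.

How it is judged (in metres and radians):
On the way:
1. the hook points at the chip while the lamp is not yet on it (y of chip in the frame of hook between -0.016 and 0.016 m and x of chip in the frame of hook above 0.05 m and contact force between lamp and hook below 0.05 N and distance between lamp_loop and hook_seat above 0.07 m), for 0.3 s.
At the end, for the whole second after the job is handed in: The lamp hangs at rest by its loop on the hook arm between hub and upturned tip (loop resting on the arm within 5 mm, lamp upright within 0.2 rad), released, and the hook end still points at the chip: the arm's line passes within 16 mm of the chip's centre, on the hook's side (y of chip in the frame of hook between -0.016 and 0.016 m and x of chip in the frame of hook above 0.05 m and x of lamp_loop in the frame of hook between 0.025 and 0.108 m and y of lamp_loop in the frame of hook between -0.016 and 0.016 m and z of lamp_loop in the frame of hook_seat between -0.004 and 0.005 m and contact force between lamp and hook above 0.5 N and angle between lamp_center's own z axis and vertical below 0.2 rad and linear speed of lamp below 0.03 m/s and angular speed of hook below 0.05 rad/s); the robot touches nothing.
It fails at once if the circuit board or its holder is touched (over 1 N) (contact force between board and anything else above 1 N).
It fails at once if the lamp is tipped over (angle between lamp_center's own z axis and vertical above 1 rad).
It fails at once if the spool, jar, meter or breadboard is moved by more than 25 mm (distance of any of spool, jar, meter, breadboard from where it was at the start of the episode above 0.025 m).
It also fails if it takes over 67 s, if anything falls off the work surface, if the arm or the gripper's body presses on something with over 40 N, if the wrist force passes 120 N, or if a joint passes its speed limit or range.

ROBOT

A 6-joint arm with a two-finger parallel gripper is mounted at the origin on the work surface. World frame = base frame: x ahead of the robot, y to its left, z up, the work surface at z = 0. Lengths are in mm, angles in rad, forces in N, time in s.
With the tool pointing down it reaches from about 350 to 950 mm from the base axis. Payload 17.4 kg.
Tool frame: the origin (TCP) lies on the centre line of the jaws, within the pads' length; the fingertips stand bot.nose_length ahead of it and the grasp point (between the pads) lies 5 mm behind it (bot.nose_length is the distance from the TCP to the fingertips, in mm); z points along the fingers, y is the direction in which the jaws open and shut (so a half turn about z gives the same grasp; the last joint's range is limited). The gripper opens to 93 mm and grips with 3 to 60 N. Pads are 15 mm wide; open, the fingers measure 128 mm over their backs; the gripper's body (75 mm by 188 mm) begins 65 mm behind the grasp point.
Start: joints at [-1.291, 0.116, 1.442, -0, 1.584, -0.038], TCP at [210.913, -641.208, 232.646] pointing down, gripper open.
Joint ranges: [-2.83, 2.83], [-0.83, 2.19], [0.07, 2.5], [-1.14, 4.28], [0.01, 3], [-2.97, 2.97]. Speed limits (rad/s): [1.89, 1.89, 2.22, 3.14, 3.14, 3.14].

INTERFACE

Orientations are given as a 3x3 rotation matrix whose columns are the frame's x, y, z axes.
In Python, from cell import bot gives the robot as it stands. The module is installed in compiled form; this text tells all that it offers.
- The arm moves only by the shell command python3 -m jog 'ROWS' [OPENING] [FORCE]. ROWS is a JSON object of lists of equal length, an entry for each row: "travel": the shift along the tool's x, y, z in units of 40 mm (1.0 is 40 mm), a list of three; "angular": the turn, a rotation vector about the tool's x, y, z in units of 5 degrees (1.0 is 5 degrees), a list of three. In form: {"travel": [[tx, ty, tz], ...], "angular": [[rx, ry, rz], ...]}. A call has 1 to 12 rows; each row shifts and turns the pose as measured when the row begins, along the tool's axes as they then stand; what a row does not reach is not made up. A row lasts 1/10 s, in which the tool goes at most 50 mm and 8.59 degrees, less where a joint would pass 70% of its speed; a pose out of reach is approached as far as the arm can. A call is refused whole if a number of a shift passes 1 or a number of a turn 1, either way. A call with a gripper value outside its range is refused whole. OPENING is the opening, from 0 (shut) to 1 (fully open), set as the call begins (- or left out, the last holds). The fingers move at their own pace and stop on an object; FORCE is the grip in N (left out, the last holds). Time passes only in rows, so rows that do not move let the fingers close. It gives the time, the measured TCP pose, the force and the opening at its end, in the units of the state.
- bot.read_state(): the state, without advancing time (a new reading comes with each control period).
- bot.read_camera(name): name is "scene" or "top" or "wrist"; returns (picture, depth): 480x640x3 uint8, red, green, blue; 480x640 float32, mm along the optical axis (not along the pixel's ray), 0 where there is no reading.
- bot.get_calibration(name): a dict with "camera_matrix" (3x3 intrinsics, pixels), "view" (4x4, takes a point from world to camera coordinates). Camera axes: x right, y down, z forward; pixel columns grow to the right and rows downward; lengths in mm; the calibration is good to about 2 mm. A picture is of the moment at which its call begins: read the wrist's pose just before it. get_calibration takes no time and is no camera call; for the wrist camera it gives the pose at the moment of the call.
- bot.job_done(): hands the job in, once; it reports no verdict.
Trained networks look in the newest picture that a camera, given by its name, has taken for a name from the list of things; names that differ only in an ending like _2 or _b are one class to them, and where a whole thing is asked for, a point or a joint stands for the part that bears it (a point fixed in the world has none). Each returns a list of dicts, best first, with "confidence" (0 to 1); they miss things now and then, are a little off and sometimes report something else, mostly with a low value. They report only what shows in the picture. A call takes as long as a camera call. They do not tell look-alikes from the thing itself.
- bot.search_frame(camera, target): "rect" ([left, top, right, bottom] in pixels, round what is visible of it).
The state is a dict: "time": time; "joint_positions": joint angles; "qvel": joint speeds; "joint_efforts": joint torques, N m; "eef_pos": TCP position; "ee_rot": TCP orientation; "wrist_force": force on the tool from outside, world axes, zero at the start; "ft_torque": the same for the moment, N m; "finger_gap": finger opening in mm.
Only numpy, scipy, OpenCV 4.12 (cv2) and the standard library are available. Lean on these libraries where they do the work, as an engineer would, in place of code of your own. Each camera call takes 0.05 s, during which the arm holds its last target.

## Working session

There is one attempt and no reset: what is moved stays moved. The work goes in short steps, Python scripts to look and compute and a shell command to move; the robot and the scene stay as the last step left them, time stands still between calls to the robot, and variables do not carry over. Pictures are saved under pics/ and viewed, and the job is handed in when it is done.

```bash
mkdir -p pics; ls; cat > h.py <<'E'
import numpy as np, cv2
from cell import bot
def snap(cam,fn):
    cal=bot.get_calibration(cam); p,d=bot.read_camera(cam)
    cv2.imwrite('pics/'+fn,p[:,:,::-1]); np.savez('/tmp/'+cam,p=p,d=d,K=cal['camera_matrix'],V=cal['view'])
    return p,d,np.array(cal['camera_matrix']),np.array(cal['view'])
def pts(d,K,V):
    v,u=np.mgrid[:480,:640]
    c=np.stack([(u-K[0,2])/K[0,0]*d,(v-K[1,2])/K[1,1]*d,d],-1)
    return (c-V[:3,3])@V[:3,:3]
E
python3 - <<'E'
from h import *
print(bot.nose_length, bot.read_state())
for c in('scene','top','wrist'):
    p,d,K,V=snap(c,c+'1.png'); print(c,K,np.linalg.inv(V)[:3])
    for t in ['hook','chip','lamp_center','spool','jar','meter','breadboard']:
        r=bot.search_frame(c,t); print(t,[(np.round(x['rect']),round(x['confidence'],2)) for x in r])
E
```

```text
pics
14.0 {'time': 0.0, 'joint_positions': array([-1.29082127e+00,  1.16482882e-01,  1.44224407e+00, -6.68674281e-07,
        1.58399588e+00, -3.78024003e-02]), 'qvel': array([-1.14287182e-03,  2.05810077e-03, -8.77622797e-04,  1.17951460e-03,
        1.20180288e-05,  2.59914128e-05]), 'joint_efforts': array([-1.17408734e-03, -7.21255374e+01, -6.22613811e+01,  7.79448333e-02,
        2.36256793e-02, -7.16670797e-05]), 'eef_pos': array([ 210.84772368, -641.03398594,  231.92042429]), 'ee_rot': array([[ 9.49932219e-01,  3.12455886e-01, -3.12946628e-04],
       [ 3.12456040e-01, -9.49931599e-01,  1.08598696e-03],
       [ 4.20451271e-05, -1.12939607e-03, -9.99999361e-01]]), 'wrist_force': array([ 0.59325922,  0.64174446, -0.07487001]), 'ft_torque': array([0.02384469, 0.00943003, 0.02235897]), 'finger_gap': 92.88688335195023}
scene [[457.21627661   0.         320.99252727]
 [  0.         457.21627661 241.55824298]
 [  0.           0.           1.        ]] [[ 1.65928020e-01  6.48548572e-01 -7.42867850e-01  1.47756939e+03]
 [ 9.85885610e-01 -1.26134990e-01  1.10088732e-01 -1.55765155e+01]

[... 1077 characters left out ...]
.57), (array([264., 276., 299., 322.]), 0.55)]
lamp_center [(array([423., 269., 447., 294.]), 0.79)]
spool [(array([421., 218., 447., 234.]), 0.61)]
jar [(array([231., 256., 248., 271.]), 0.76)]
meter [(array([324., 154., 373., 185.]), 0.86)]
breadboard [(array([499., 221., 520., 274.]), 0.73)]
wrist [[337.16807938   0.         317.63413762]
 [  0.         337.16807938 240.19966934]
 [  0.           0.           1.        ]] [[ 3.12010242e-01 -9.13490342e-01 -2.61122586e-01  2.83461529e+02]
 [-9.50078737e-01 -2.99980161e-01 -8.58038245e-02 -6.17499971e+02]
 [ 4.93694754e-05  2.74858689e-01 -9.61484633e-01  3.85270276e+02]]
hook []
chip []
lamp_center []
spool []
jar []
meter []
breadboard []
```

View pics/scene1.png

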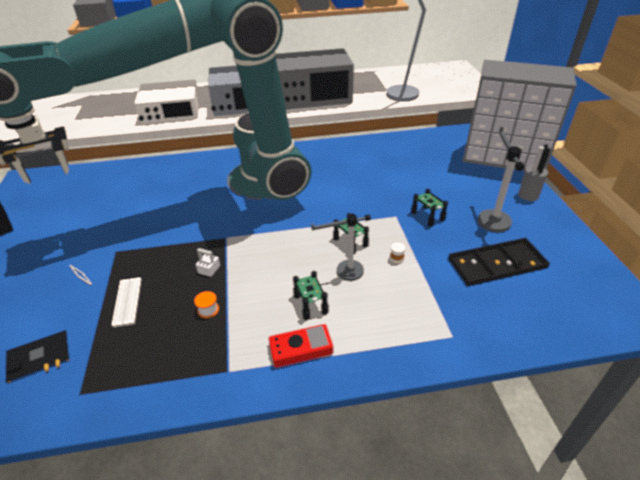

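View pics/top1.png

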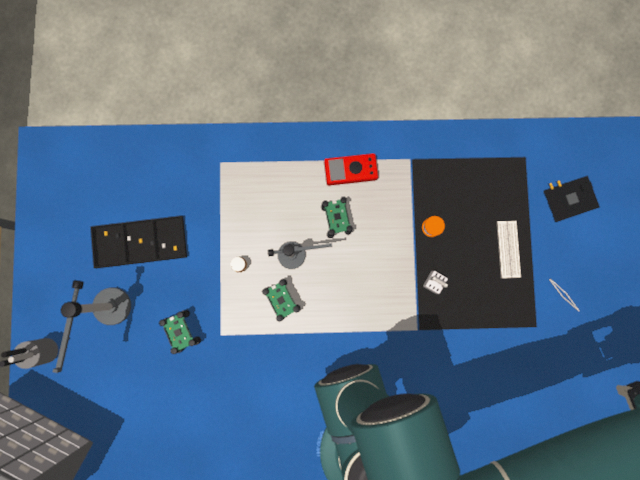

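The top view shows the small hook's hub near (290,249), with its arm pointing right (tail knob at (270,252)). Candidate boards are at (282,299), (337,216) and (180,331), and the lamp is at (436,282). Next I'll measure these.

```bash
python3 - <<'E'
from h import *
z=np.load('/tmp/top.npz');P=pts(z['d'],z['K'],z['V']);p=z['p']
for n,(u,v) in dict(b1=(282,299),b2=(337,216),b3=(180,331),lamp=(436,282),hub=(289,249),knob=(270,253),jar=(239,264),spool=(433,226),meter=(350,169),bb=(508,249)).items():
    print(n,P[v,u].round(1),p[v,u])
c=p[185:325,215:460]
cv2.imwrite('pics/c1.png',cv2.resize(c[:,:,::-1],None,fx=3.2,fy=3.2,interpolation=cv2.INTER_CUBIC))
# hook points
m=(P[...,2]>150)&(P[...,2]<230)&(np.abs(P[...,0]-420)<200)&(np.abs(P[...,1]-200)<200)
q=P[m];print(len(q),q.min(0),q.max(0))
for a in q[::12]:print(a.round(0))
m=(P[...,2]>5)&(np.abs(P[...,0]-360)<60)&(np.abs(P[...,1]+70)<60)
q=P[m]
for a in q[::14]:print('L',a.round(0))
z=np.load('/tmp/scene.npz');P=pts(z['d'],z['K'],z['V']);p=z['p']
cv2.imwrite('pics/c2.png',cv2.resize(p[190:340,180:430][:,:,::-1],None,fx=3.2,fy=3.2,interpolation=cv2.INTER_CUBIC))
E
```

```text
b1 [430.8 230.4  64.8] [80 76 77]
b2 [ 453.6  149.1 1496.8] [58 56 58]
b3 [351.5 507.7  65.9] [72 73 71]
lamp [ 467.2 -201.3   40.9] [230 223 219]
hub [556.4 202.9 206.4] [66 64 65]
knob [548.1 251.  197.7] [64 61 63]
jar [530.2 349.2  48.9] [246 243 238]
spool [ 625.2 -198.8   46.8] [236 123  10]
meter [796.1  30.9  38.9] [54 51 53]
bb [ 557.4 -420.9   15. ] [214 202 189]
1061 [2.20085058e+02 3.10393805e-02 1.50127241e+02] [570.31595377 258.77717972 229.96644575]
[570. 107. 195.]
[568. 112. 194.]
[567. 200. 203.]
[565. 118. 195.]
[564. 210. 208.]
[564. 153. 193.]
[563. 123. 197.]
[561. 213. 208.]
[562. 176. 196.]
[561. 145. 193.]
[559. 215. 207.]
[559. 186. 194.]
[559. 156. 189.]
[559. 246. 191.]
[556. 196. 204.]
[557. 166. 194.]
[556. 236. 194.]
[554. 205. 211.]
[553. 256. 201.]
[553. 226. 193.]
[551. 195. 208.]
[551. 234. 189.]
[549. 200. 208.]
[547. 206. 204.]
[544. 211. 205.]
[543. 206. 190.]
[259.  45. 154.]
[258.  15. 156.]
[258.  41. 168.]
[256.  10. 157.]
[256.  44. 172.]
[255.  14. 167.]
[255.  58. 181.]
[253.  27. 172.]
[250.  79. 154.]
[253.  50. 184.]
[251.  20. 177.]
[2
[... 456 characters left out ...]

[240.  65. 216.]
[239.  37. 217.]
[235.   5. 198.]
[234.  99. 193.]
[235.  70. 205.]
[238.  42. 226.]
[234.  11. 204.]
[231. 108. 189.]
[234.  80. 206.]
[236.  45. 228.]
[231.   9. 204.]
[229. 111. 186.]
[233.  83. 214.]
[233.  23. 227.]
[225. 121. 178.]
[230.  92. 209.]
[230.  13. 223.]
[225. 111. 192.]
[229.  83. 220.]
[221. 123. 182.]
[227.  93. 220.]
[220. 123. 192.]
[224.  95. 218.]
[221. 107. 212.]
[223.  79. 228.]
L [418. -32.   5.]
L [ 410. -109.    7.]
L [403. -68.   8.]
L [397. -63.   7.]
L [ 390. -126.    5.]
L [381. -33.   6.]
L [372. -50.   5.]
L [362. -13.   7.]
L [ 353. -110.    5.]
L [347. -30.   5.]
L [338. -46.   5.]
L [328. -12.   6.]
L [317. -17.   7.]
L [303. -93.   6.]
```

```bash
sleep 1
```

```text
(no output)
```

View pics/c1.png

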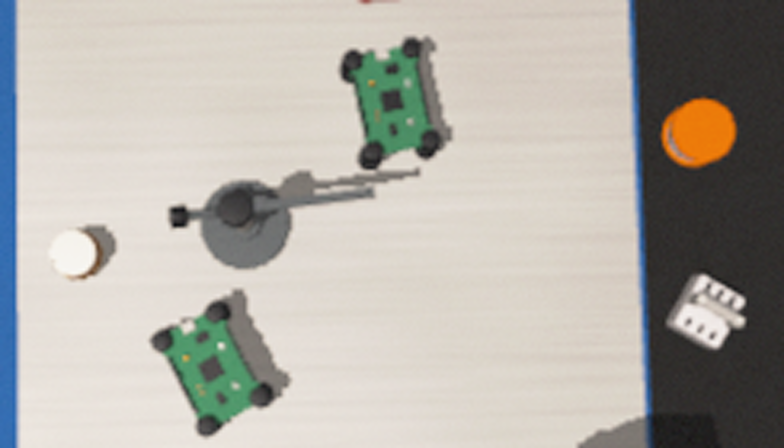

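View pics/c2.png

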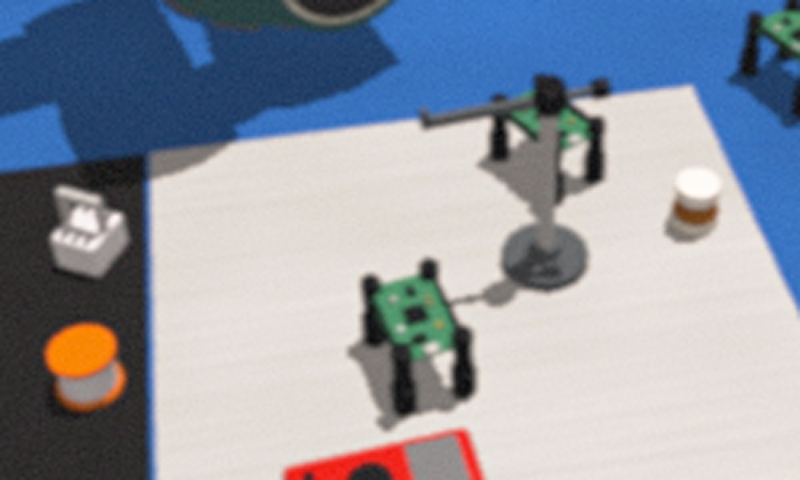

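```bash
python3 - <<'E'
from h import *
for c in('top','scene'):
    z=np.load(f'/tmp/{c}.npz');P=pts(z['d'],z['K'],z['V']);p=z['p'].astype(int)
    r=np.hypot(P[...,0]-556,P[...,1]-204)
    m=(P[...,2]>178)&(P[...,2]<215)&(r<130)
    q=P[m]; hub=q[(q[:,2]>200)&(np.hypot(q[:,0]-556,q[:,1]-204)<25)]
    print(c,'hub n',len(hub),(hub.min(0)+hub.max(0))/2,np.median(hub,0))
    a=q[(np.hypot(q[:,0]-556,q[:,1]-204)>22)&(q[:,1]<190)]; 
    l=cv2.fitLine(a[:,:2].astype(np.float32),cv2.DIST_HUBER,0,.01,.01).ravel();print('arm',l,np.degrees(np.arctan2(l[1],l[0])),'end',a[:,1].min(), 'z',np.median(a[:,2]))
    # chip dark pixels on board
    b=(np.abs(P[...,2]-63)<8)&(np.hypot(P[...,0]-431,P[...,1]-230)<60)
    g=b&(p[...,1]>p[...,0]+25)
    qq=P[g];print('board green',len(qq),np.median(qq,0),(qq.min(0)+qq.max(0))/2)
    rect=cv2.minAreaRect(qq[:,:2].astype(np.float32));print(rect)
    d=b&(p.max(-1)<100)&(np.hypot(P[...,0]-431,P[...,1]-230)<14);print('chip',d.sum(),P[d].mean(0))
    # lamp
    L=(P[...,2]>8)&(P[...,2]<90)&(np.hypot(P[...,0]-462,P[...,1]+203)<55)
    q=P[L];print('lamp',len(q),q.min(0),q.max(0),(q.min(0)+q.max(0))/2)
    t=q[(q[:,2]>28)&(q[:,2]<44)];print('top',cv2.minAreaRect(t[:,:2].astype(np.float32)))
    t=q[(q[:,2]>60)];print('loop',cv2.minAreaRect(t[:,:2].astype(np.float32)),len(t))
E
```

```text
top hub n 94 [556.53839151 205.43040925 206.74509094] [556.39741605 205.63444404 206.00152776]
arm [ 9.8842211e-02 -9.9510312e-01  5.6266418e+02  1.3910855e+02] -84.32749 end 97.6649285588359 z 195.21296677885678
board green 502 [427.67816959 233.53465767  61.78954684] [428.27615798 234.65538438  62.96245169]
((429.00555419921875, 235.14022827148438), (88.32955932617188, 57.22794723510742), 26.495386123657227)
chip 33 [428.04989947 234.60082686  63.90589368]
lamp 365 [ 410.98371991 -245.14463575    8.01524908] [ 501.2682241  -157.49954319   83.9260316 ] [ 456.125972   -201.32208947   45.97064034]
top ((469.2618408203125, -201.80032348632812), (46.44941711425781, 52.209617614746094), 58.1855583190918)
loop ((468.87103271484375, -201.62728881835938), (42.81465530395508, 8.402848243713379), 58.98351287841797) 55
scene hub n 73 [551.21253496 202.92125999 205.06378006] [555.14765841 201.90726981 206.95764445]
arm [ 1.1311441e-01 -9.9358195e-01  5.6092975e+02  1.3525652e+02] -83.50512 end 93.9604690427218 z 193.57356563247575
board green 117 [432.58325401 244.58578677  62.6338482 ] [427.11185032 230.32198421  64.3109345 ]
((423.8895568847656, 232.63015747070312), (97.96866607666016, 56.41751480102539), 20.279836654663086)
chip 0 [nan nan nan]
lamp 426 [ 433.27856892 -239.15093813    8.02584499] [ 499.71137664 -174.86303582   79.74761321] [ 466.49497278 -207.00698698   43.8867291 ]
top ((466.7665710449219, -206.43576049804688), (49.88624572753906, 52.92024230957031), 59.03000259399414)
loop ((465.7153625488281, -204.5936279296875), (48.16394805908203, 13.9346342086792), 54.84617233276367) 67<stdin>:15: RuntimeWarning: Mean of empty slice.
  ret = um.true_divide(
```

```bash
cat > plan.py <<'E'
import sys,json
from h import *
from scipy.spatial.transform import Rotation as R
def plan(p,yaw,n):
    """straight line to p with tool-x yaw (deg), tool down, n rows"""
    s=bot.read_state();p0=s['eef_pos'];R0=s['ee_rot'];
    y=np.radians(yaw);X=np.array([np.cos(y),np.sin(y),0]);Z=np.array([0,0,-1.]);R1=np.stack([X,np.cross(Z,X),Z],1)
    rv=R.from_matrix(R0.T@R1).as_rotvec()
    T=[];A=[];Rc=R0
    for i in range(n):
        T.append([round(float(v),2)+0. for v in Rc.T@(np.array(p)-p0)/n/40])
        a=np.degrees(rv)/n/5;A.append([round(float(v),2)+0. for v in a]);Rc=Rc@R.from_rotvec(rv/n).as_matrix()
    print('t',s['time'],'p0',p0.round(1),'max',np.abs(T).max(),np.abs(A).max())
    for k in range(0,n,12):print(json.dumps({"travel":T[k:k+12],"angular":A[k:k+12]}))
E
python3 - <<'E'
from plan import *
plan([563.5,130.5,232],96,24)
E
```

```text
t 1.2 p0 [ 210.9 -641.2  232.7] max 0.88 0.65
{"travel": [[0.6, -0.65, 0.0], [0.64, -0.61, 0.0], [0.67, -0.58, 0.0], [0.7, -0.54, 0.0], [0.73, -0.5, 0.0], [0.76, -0.46, 0.0], [0.78, -0.41, 0.0], [0.8, -0.37, 0.0], [0.82, -0.32, 0.0], [0.84, -0.27, 0.0], [0.85, -0.23, 0.0], [0.87, -0.18, 0.0]], "angular": [[0.0, 0.0, -0.65], [0.0, 0.0, -0.65], [0.0, 0.0, -0.65], [0.0, 0.0, -0.65], [0.0, 0.0, -0.65], [0.0, 0.0, -0.65], [0.0, 0.0, -0.65], [0.0, 0.0, -0.65], [0.0, 0.0, -0.65], [0.0, 0.0, -0.65], [0.0, 0.0, -0.65], [0.0, 0.0, -0.65]]}
{"travel": [[0.87, -0.13, 0.0], [0.88, -0.08, 0.0], [0.88, -0.03, 0.0], [0.88, 0.02, 0.0], [0.88, 0.07, 0.0], [0.88, 0.12, 0.0], [0.87, 0.17, 0.0], [0.86, 0.22, 0.0], [0.84, 0.27, 0.0], [0.83, 0.31, 0.0], [0.81, 0.36, 0.0], [0.79, 0.41, 0.0]], "angular": [[0.0, 0.0, -0.65], [0.0, 0.0, -0.65], [0.0, 0.0, -0.65], [0.0, 0.0, -0.65], [0.0, 0.0, -0.65], [0.0, 0.0, -0.65], [0.0, 0.0, -0.65], [0.0, 0.0, -0.65], [0.0, 0.0, -0.65], [0.0, 0.0, -0.65], [0.0, 0.0, -0.65], [0.0, 0.0, -0.65]]}
```

```bash
python3 -m jog '{"travel": [[0.6,-0.65,-0.1],[0.64,-0.61,-0.1],[0.67,-0.58,-0.1],[0.7,-0.54,-0.1],[0.73,-0.5,-0.1],[0.76,-0.46,-0.1],[0.78,-0.41,-0.1],[0.8,-0.37,-0.1],[0.82,-0.32,0],[0.84,-0.27,0],[0.85,-0.23,0],[0.87,-0.18,0]], "angular": [[0,0,-0.65],[0,0,-0.65],[0,0,-0.65],[0,0,-0.65],[0,0,-0.65],[0,0,-0.65],[0,0,-0.65],[0,0,-0.65],[0,0,-0.65],[0,0,-0.65],[0,0,-0.65],[0,0,-0.65]]}' 0.5
python3 - <<'E'
from plan import *
plan([563.5,130.5,265],96,12)
E
```

```text
time: 2.4
eef_pos: [385.7, -241.3, 265.6]
ee_rot: [[0.524, 0.851, 0.002], [0.851, -0.524, -0.0], [0.001, 0.002, -1.0]]
wrist_force: [0.4, -0.3, 0.9]
finger_gap: 46.3
t 2.4 p0 [ 385.7 -241.3  265.6] max 0.86 0.63
{"travel": [[0.85, -0.09, 0.0], [0.86, -0.04, 0.0], [0.86, 0.0, 0.0], [0.86, 0.05, 0.0], [0.85, 0.1, 0.0], [0.85, 0.14, 0.0], [0.84, 0.19, 0.0], [0.83, 0.23, 0.0], [0.81, 0.28, 0.0], [0.8, 0.32, 0.0], [0.78, 0.37, 0.0], [0.76, 0.41, 0.0]], "angular": [[0.0, 0.0, -0.63], [0.0, 0.0, -0.63], [0.0, 0.0, -0.63], [0.0, 0.0, -0.63], [0.0, 0.0, -0.63], [0.0, 0.0, -0.63], [0.0, 0.0, -0.63], [0.0, 0.0, -0.63], [0.0, 0.0, -0.63], [0.0, 0.0, -0.63], [0.0, 0.0, -0.63], [0.0, 0.0, -0.63]]}
```

```bash
python3 -m jog '{"travel": [[0.85,-0.09,0],[0.86,-0.04,0],[0.86,0,0],[0.86,0.05,0],[0.85,0.1,0],[0.85,0.14,0],[0.84,0.19,0],[0.83,0.23,0],[0.81,0.28,0],[0.8,0.32,0],[0.78,0.37,0],[0.76,0.41,0]], "angular": [[0,0,-0.63],[0,0,-0.63],[0,0,-0.63],[0,0,-0.63],[0,0,-0.63],[0,0,-0.63],[0,0,-0.63],[0,0,-0.63],[0,0,-0.63],[0,0,-0.63],[0,0,-0.63],[0,0,-0.63]]}' 
python3 - <<'E'
from plan import *
snap('wrist','w2.png')
plan([563.5,130.5,200],96,3)
E
```

```text
time: 3.6
eef_pos: [562.1, 152.0, 268.8]
ee_rot: [[-0.137, 0.991, 0.009], [0.991, 0.137, -0.002], [-0.003, 0.009, -1.0]]
wrist_force: [0.7, -0.3, -0.1]
finger_gap: 46.6
t 3.65 p0 [563.2 155.6 268.1] max 0.57 0.14
{"travel": [[-0.21, -0.03, 0.57], [-0.21, -0.03, 0.57], [-0.21, -0.02, 0.57]], "angular": [[0.03, 0.01, 0.14], [0.03, 0.01, 0.14], [0.03, 0.01, 0.14]]}
```

View pics/w2.png

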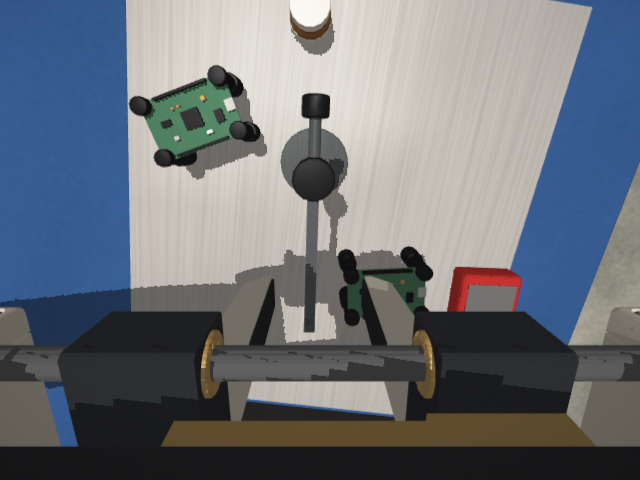

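The wrist view shows the hook arm between the jaws, from the hub at (313,178) to the tip at (309,330). The target chip is at (192,118). I'll measure both again from this view, then go down.

```bash
python3 - <<'E'
from h import *
z=np.load('/tmp/wrist.npz');P=pts(z['d'],z['K'],z['V']);p=z['p'].astype(int)
r=np.hypot(P[...,0]-556,P[...,1]-205)
m=(P[...,2]>200)&(P[...,2]<215)&(r<30);m[280:]=0
q=P[m];c,rad=cv2.minEnclosingCircle(q[:,:2].astype(np.float32));print('hub',len(q),c,rad,q.mean(0))
v,u=np.nonzero(m);print(u.mean(),v.mean())
m=(np.abs(P[...,2]-194)<8)&(r>20)&(r<120);m[:,:280]=0;m[:,350:]=0;m[:185]=0;m[335:]=0
q=P[m];l=cv2.fitLine(q[:,:2].astype(np.float32),cv2.DIST_HUBER,0,.01,.01).ravel();print(l,np.degrees(np.arctan2(l[1],l[0])),np.median(q[:,2]),q[:,1].min())
g=(np.abs(P[...,2]-63)<10)&(p[...,1]>p[...,0]+25)&(np.hypot(P[...,0]-431,P[...,1]-230)<65);g[280:]=0
print(cv2.minAreaRect(P[g][:,:2].astype(np.float32)))
print(P[118,192])
E
python3 -m jog '{"travel": [[-0.21,-0.03,0.57],[-0.21,-0.03,0.57],[-0.21,-0.02,0.57],[0,0,0]], "angular": [[0.03,0.01,0.14],[0.03,0.01,0.14],[0.03,0.01,0.14],[0,0,0]]}' 0.28
```

```text
hub 1485 (552.1569213867188, 205.35841369628906) 13.959757804870605 [552.32560451 205.56539269 206.47940759]
313.0208754208754 179.35218855218855
[ 1.04545735e-01 -9.94520068e-01  5.58739075e+02  1.43490234e+02] -83.999 194.70507763959364 95.77535291922617
((425.49676513671875, 233.87403869628906), (90.2392349243164, 59.364227294921875), 26.87164878845215)
[426.37439979 234.55678199  64.646726  ]
time: 4.05
eef_pos: [564.4, 132.5, 197.6]
ee_rot: [[-0.11, 0.994, 0.0], [0.994, 0.11, 0.001], [0.001, 0.001, -1.0]]
wrist_force: [-0.0, 0.2, -0.3]
finger_gap: 26.6
```

```bash
python3 -m jog '{"travel": [[0,-0.05,0],[0,0,0],[0.007,-0.16,0],[0.007,-0.16,0],[0.007,-0.16,0],[0.007,-0.16,0],[0.007,-0.16,0],[0.007,-0.16,0],[0.007,-0.16,0],[0.007,-0.16,0],[0,0,0]], "angular": [[0,0,0],[0,0,0],[0,0,1],[0,0,1],[0,0,1],[0,0,1],[0,0,1],[0,0,1],[0,0,1],[0,0,1],[0,0,0]]}' 0.17
cat > arc.py <<'E'
from h import *
s=bot.read_state();h=np.array([554,205.3]);d=s['eef_pos'][:2]-h;x=s['ee_rot'][:,0]
print('r',np.hypot(*d),'ang',np.degrees(np.arctan2(d[1],d[0])),'armyaw',np.degrees(np.arctan2(-x[1],-x[0])),s['eef_pos'],s['wrist_force'],s['finger_gap'])
E
python3 arc.py
```

```text
time: 5.15
eef_pos: [515.3, 147.6, 212.6]
ee_rot: [[0.575, 0.818, 0.019], [0.818, -0.575, 0.005], [0.015, 0.013, -1.0]]
wrist_force: [-0.2, -0.7, -0.6]
finger_gap: 16.0
r 69.4272106472587 ang -123.85999607904257 armyaw -125.1202458578024 [515.31755635 147.64754011 212.56376505] [-0.16103505 -0.69523472 -0.64998532] 16.00642863528656
```

```bash
python3 - <<'E'
from h import *
snap('wrist','w3.png')
E
python3 arc.py
```

```text
r 69.37382045464842 ang -123.60110870429058 armyaw -124.94270026878341 [515.6079959  147.51781429 212.65365126] [-0.13028921 -0.88220714  0.66938634] 15.77582355397214
```

View pics/w3.png

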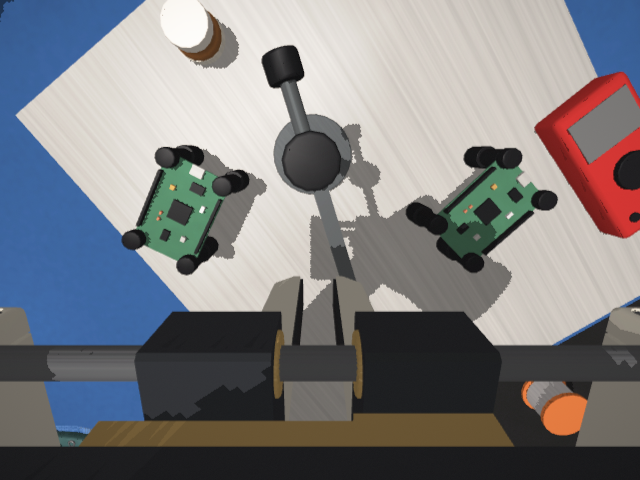

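The fingers crept upward, so the arm slipped out under the right jaw, about 18° behind the tool. I'll measure its angle, back up, straddle it again deeper and hold the height.

```bash
cat > armang.py <<'E'
from h import *
def arm(cam='wrist',vmax=275):
    z=np.load(f'/tmp/{cam}.npz');P=pts(z['d'],z['K'],z['V'])
    r=np.hypot(P[...,0]-554,P[...,1]-205.3)
    m=(P[...,2]>200)&(P[...,2]<215)&(r<24);m[vmax:]=0
    c,rad=cv2.minEnclosingCircle(P[m][:,:2].astype(np.float32));c=np.array(c);print('hub',c,rad)
    r=np.hypot(P[...,0]-c[0],P[...,1]-c[1])
    m=(P[...,2]>185)&(P[...,2]<206)&(r>18)&(r<112);m[vmax:]=0
    q=P[m][:,:2]-c
    a=np.degrees(np.arctan2(q[:,1],q[:,0]));rr=np.hypot(*q.T)
    hst=np.histogram(a,36,(-180,180));print([(int(e),int(n)) for n,e in zip(*hst) if n>20])
    return q,a,rr,c
if __name__=='__main__':
    import sys
    q,a,rr,c=arm(*(sys.argv[1:2]),vmax=int(sys.argv[2]) if len(sys.argv)>2 else 275)
    l=cv2.fitLine(q.astype(np.float32),cv2.DIST_HUBER,0,.01,.01).ravel();print('line',l,np.degrees(np.arctan2(l[1],l[0])))
E
python3 armang.py wrist
python3 -m jog '{"travel": [[0,0,-0.5],[0,0,-0.3],[0,0,0]], "angular": [[0,0,0],[0,0,0],[0,0,0]]}' 0.3
```

```text
hub [552.3001709  205.19721985] 13.969825744628906
[(-120, 394), (-110, 831), (-100, 34), (60, 825), (70, 1033), (80, 209)]
line [0.30794662 0.9514036  1.0622642  2.9365382 ] 72.06447
time: 5.5
eef_pos: [515.6, 147.4, 247.2]
ee_rot: [[0.566, 0.824, 0.021], [0.824, -0.567, 0.005], [0.016, 0.015, -1.0]]
wrist_force: [0.5, 0.0, 0.3]
finger_gap: 27.6
```

```bash
python3 - <<'E'
from plan import *
plan([530.4,135.8,235],72,4)
E
```

```text
t 5.5 p0 [515.6 147.4 247.2] max 0.12 0.83
{"travel": [[-0.01, 0.12, 0.08], [-0.02, 0.12, 0.08], [-0.02, 0.11, 0.08], [-0.03, 0.11, 0.08]], "angular": [[0.05, -0.04, -0.83], [0.05, -0.04, -0.83], [0.05, -0.04, -0.83], [0.05, -0.04, -0.83]]}
```

```bash
python3 -m jog '{"travel": [[-0.01,0.12,0.08],[-0.02,0.12,0.08],[-0.02,0.11,0.08],[-0.03,0.11,0.08],[0,0,0]], "angular": [[0.05,-0.04,-0.83],[0.05,-0.04,-0.83],[0.05,-0.04,-0.83],[0.05,-0.04,-0.83],[0,0,0]]}' 0.3
python3 - <<'E'
from plan import *
snap('wrist','w4.png')
plan([530.4,135.8,190],72,3)
E
python3 armang.py wrist
```

```text
time: 6.0
eef_pos: [531.7, 135.2, 232.7]
ee_rot: [[0.291, 0.957, -0.001], [0.957, -0.291, 0.0], [-0.0, -0.001, -1.0]]
wrist_force: [-1.1, -0.3, 0.7]
finger_gap: 27.8
t 6.05 p0 [531.5 135.4 232.9] max 0.36 0.06
{"travel": [[0.0, -0.01, 0.36], [0.0, -0.01, 0.36], [0.0, -0.01, 0.36]], "angular": [[0.0, 0.0, 0.06], [0.0, 0.0, 0.06], [0.0, 0.0, 0.06]]}
hub [552.33984375 205.21775818] 13.918848037719727
[(-120, 368), (-110, 858), (-100, 22), (60, 670), (70, 863), (80, 186)]
line [ 0.3073069   0.95161045 -0.7790231  -2.4933434 ] 72.10299
```

View pics/w4.png

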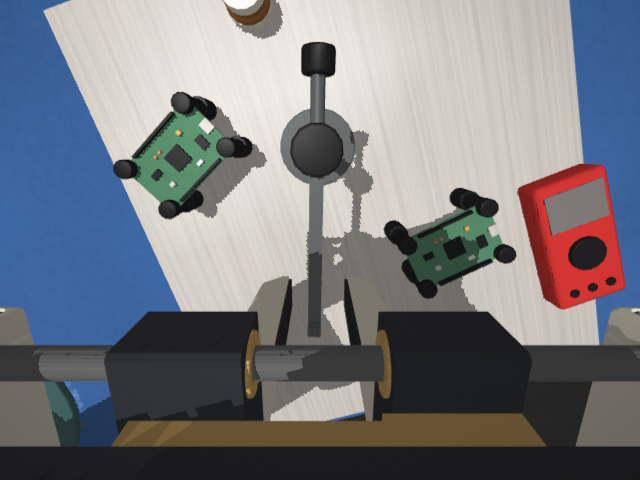

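The arm (316,180 to 316,335) is centred between the jaws again. Going down, then sweeping in short batches.

```bash
python3 -m jog '{"travel": [[0,-0.01,0.36],[0,-0.01,0.36],[0,-0.01,0.36],[0,0,0],[0,0,0]], "angular": [[0,0,0.06],[0,0,0.06],[0,0,0.06],[0,0,0],[0,0,0]]}' 0.17
python3 arc.py
python3 -m jog '{"travel": [[0.006,-0.13,0.02],[0.006,-0.13,0.03],[0.006,-0.13,0.03],[0.006,-0.13,0.03],[0.006,-0.13,0.03]], "angular": [[0,0,0.8],[0,0,0.8],[0,0,0.8],[0,0,0.8],[0,0,0.8]]}' 
python3 arc.py
```

```text
time: 6.55
eef_pos: [529.3, 136.0, 184.5]
ee_rot: [[0.314, 0.949, -0.002], [0.949, -0.314, 0.0], [-0.0, -0.002, -1.0]]
wrist_force: [-0.3, -0.4, -0.1]
finger_gap: 15.6
r 73.54628081566278 ang -109.62251159789571 armyaw -108.32349581107037 [529.30156445 136.02487674 184.47660463] [-0.27560206 -0.42910754 -0.06236643] 15.622513897482179
time: 7.05
eef_pos: [507.7, 148.7, 181.5]
ee_rot: [[0.63, 0.776, 0.004], [0.776, -0.63, -0.0], [0.002, 0.003, -1.0]]
wrist_force: [1.1, -1.9, 1.1]
finger_gap: 15.7
r 73.1294923513113 ang -129.25934212264798 armyaw -129.08296191815333 [507.72134741 148.67660408 181.52837069] [ 1.10451131 -1.87291656  1.1178054 ] 15.714356345239596
```

```bash
python3 -m jog '{"travel": [[0.006,-0.13,0],[0.006,-0.13,0.02],[0.006,-0.13,0.02],[0.006,-0.13,0.02],[0.006,-0.13,0.02],[0.006,-0.13,0.02],[0.006,-0.13,0.02],[0.006,-0.13,0.02]], "angular": [[0,0,0.8],[0,0,0.8],[0,0,0.8],[0,0,0.8],[0,0,0.8],[0,0,0.8],[0,0,0.8],[0,0,0.8]]}' 
python3 arc.py
```

```text
time: 7.85
eef_pos: [485.7, 183.0, 180.8]
ee_rot: [[0.954, 0.299, 0.012], [0.299, -0.954, -0.002], [0.011, 0.005, -1.0]]
wrist_force: [-0.3, -2.3, 0.4]
finger_gap: 15.7
r 71.8709767557994 ang -161.88259730767237 armyaw -162.58551156361636 [485.69229106 182.95063312 180.82338991] [-0.34601971 -2.33753252  0.40327735] 15.654048924137403
```

```bash
python3 -m jog '{"travel": [[0.006,-0.13,0.02],[0.006,-0.13,0.02],[0.006,-0.13,0.02],[0.006,-0.13,0.02],[0.006,-0.13,0.02],[0.006,-0.13,0.02],[0.006,-0.13,0.02],[0,0,0]], "angular": [[0,-0.1,0.8],[0,-0.1,0.8],[0,-0.1,0.8],[0,0,0.8],[0,0,0.8],[0,0,0.8],[0,0,0.8],[0,0,0]]}' 
python3 arc.py
python3 - <<'E'
from plan import *
snap('wrist','w5.png')
E
python3 armang.py wrist
```

```text
time: 8.65
eef_pos: [484.9, 220.2, 179.6]
ee_rot: [[0.978, -0.207, -0.01], [-0.207, -0.978, -0.008], [-0.008, 0.01, -1.0]]
wrist_force: [0.2, -0.6, -0.2]
finger_gap: 16.0
r 70.7021772160082 ang 167.86889003418912 armyaw 168.06729423993363 [484.87665361 220.15802297 179.60261462] [ 0.19240187 -0.55187262 -0.20308524] 15.955140557397975
hub [552.49719238 205.47187805] 13.922140121459961
[(-180, 21), (-30, 90), (-20, 1568), (-10, 1654), (0, 163), (160, 576), (170, 664)]
line [ 0.98629934 -0.16496545 14.529598   -2.465681  ] -9.495227
```

View pics/w5.png

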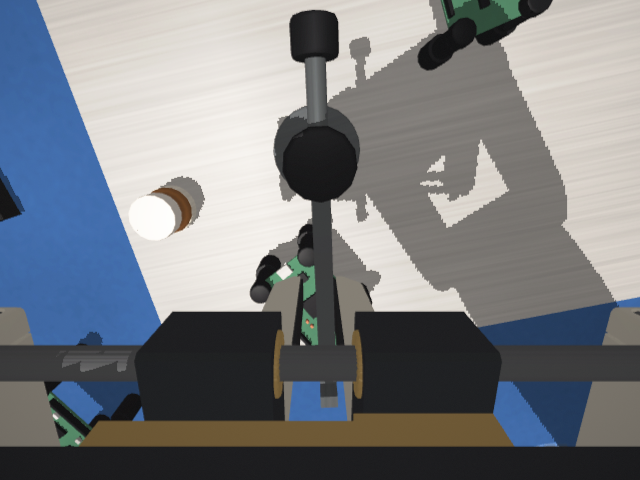

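The arm points at about 170.5° and needs 167°, so I'll nudge it about 3.5° more, then retreat upward.

```bash
python3 -m jog '{"travel": [[0.003,-0.06,0],[0.003,-0.06,0],[0,0,0]], "angular": [[0,0,0.35],[0,0,0.35],[0,0,0]]}' 
python3 -m jog '{"travel": [[0,0.08,0],[0,0,-0.8],[0,0,-0.9],[0,0,-0.9],[-0.8,0,0],[-0.8,0,0],[0,0,0]], "angular": [[0,0,0],[0,0,0],[0,0,0],[0,0,0],[0,0,0],[0,0,0],[0,0,0]]}' 0.5
python3 - <<'E'
from plan import *
s=snap('wrist','w6.png')
snap('top','t6.png')
E
python3 armang.py wrist 310; python3 armang.py top 400
```

```text
time: 9.0
eef_pos: [486.1, 224.0, 180.1]
ee_rot: [[0.966, -0.259, -0.01], [-0.259, -0.966, -0.008], [-0.007, 0.01, -1.0]]
wrist_force: [-0.0, -0.1, 0.3]
finger_gap: 15.6
time: 9.7
eef_pos: [422.3, 235.6, 289.7]
ee_rot: [[0.969, -0.248, -0.009], [-0.248, -0.969, -0.007], [-0.007, 0.009, -1.0]]
wrist_force: [0.6, -0.5, -0.8]
finger_gap: 46.5
hub [551.9732666  205.52337646] 13.979701042175293
[(-30, 38), (-20, 151), (-10, 94), (150, 32), (160, 1289), (170, 221)]
line [  0.97495806  -0.22238888 -47.626053    10.859302  ] -12.849382
hub [556.75970459 206.61375427] 14.055181503295898
[(-20, 30), (-10, 22)]
line [ 0.97511894 -0.22168246 11.263955   -3.0197155 ] -12.807871
```

View pics/w6.png

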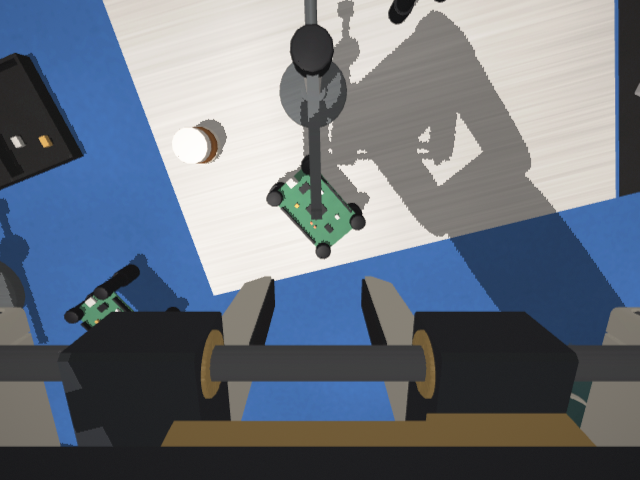

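Both cameras put the hook at 167.2° with the chip bearing at 167.2°; in the view the tip covers the chip at (317,210). Now to the lamp.

```bash
python3 - <<'E'
from plan import *
plan([450,-192,260],-31,12)
E
```

```text
t 9.8 p0 [424.1 235.1 288.7] max 0.85 0.28
{"travel": [[0.27, 0.85, 0.07], [0.3, 0.84, 0.07], [0.32, 0.83, 0.07], [0.34, 0.83, 0.06], [0.35, 0.82, 0.06], [0.37, 0.81, 0.06], [0.39, 0.8, 0.06], [0.41, 0.79, 0.06], [0.43, 0.78, 0.06], [0.45, 0.77, 0.06], [0.47, 0.76, 0.06], [0.49, 0.75, 0.06]], "angular": [[0.01, 0.01, 0.28], [0.01, 0.01, 0.28], [0.01, 0.01, 0.28], [0.01, 0.01, 0.28], [0.01, 0.01, 0.28], [0.01, 0.01, 0.28], [0.01, 0.01, 0.28], [0.01, 0.01, 0.28], [0.01, 0.01, 0.28], [0.01, 0.01, 0.28], [0.01, 0.01, 0.28], [0.01, 0.01, 0.28]]}
```

```bash
python3 -m jog '{"travel": [[0.27,0.85,0.07],[0.3,0.84,0.07],[0.32,0.83,0.07],[0.34,0.83,0.06],[0.35,0.82,0.06],[0.37,0.81,0.06],[0.39,0.8,0.06],[0.41,0.79,0.06],[0.43,0.78,0.06],[0.45,0.77,0.06],[0.47,0.76,0.06],[0.49,0.75,0.06]], "angular": [[0.01,0.01,0.28],[0.01,0.01,0.28],[0.01,0.01,0.28],[0.01,0.01,0.28],[0.01,0.01,0.28],[0.01,0.01,0.28],[0.01,0.01,0.28],[0.01,0.01,0.28],[0.01,0.01,0.28],[0.01,0.01,0.28],[0.01,0.01,0.28],[0.01,0.01,0.28]]}' 1
python3 -m jog '{"travel": [[0,0,0],[0,0,0]],"angular": [[0,0,0],[0,0,0]]}'
python3 - <<'E'
from plan import *
snap('wrist','w7.png'); z=np.load('/tmp/wrist.npz');P=pts(z['d'],z['K'],z['V'])
L=(P[...,2]>10)&(P[...,2]<90)&(np.hypot(P[...,0]-468,P[...,1]+203)<50)
q=P[L];t=q[(q[:,2]>31)&(q[:,2]<44)];print('top',cv2.minAreaRect(t[:,:2].astype(np.float32)),len(t),np.median(t[:,2]))
t=q[(q[:,2]>68)];print('loop',cv2.minAreaRect(t[:,:2].astype(np.float32)),len(t),np.median(t[:,2]))
E
```

```text
time: 11.0
eef_pos: [452.4, -214.0, 255.4]
ee_rot: [[0.854, -0.52, -0.001], [-0.52, -0.854, -0.003], [0.001, 0.003, -1.0]]
wrist_force: [1.1, 0.2, -0.2]
finger_gap: 93.2
time: 11.2
eef_pos: [451.9, -219.2, 253.4]
ee_rot: [[0.851, -0.525, -0.004], [-0.525, -0.851, -0.002], [-0.003, 0.004, -1.0]]
wrist_force: [0.3, -0.4, 0.7]
finger_gap: 93.0
top ((465.6531677246094, -204.03176879882812), (45.42915344238281, 50.86641311645508), 58.38065719604492) 1417 36.542667496477776
loop ((465.03253173828125, -203.8843994140625), (42.379913330078125, 8.515795707702637), 58.51699447631836) 388 74.5692713128167
```

View pics/w7.png

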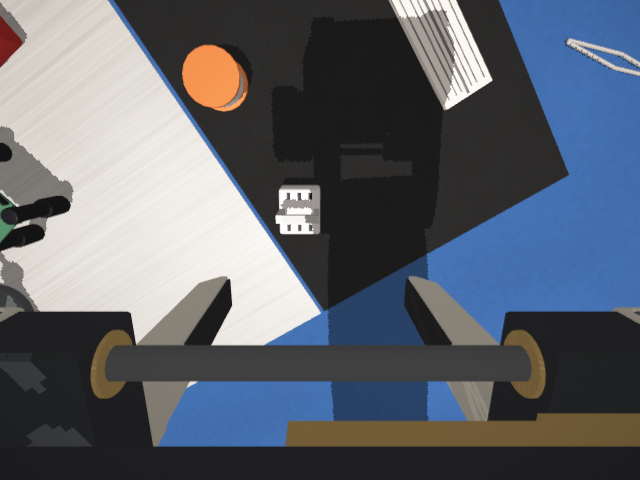

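The lamp is at (300,210) in the wrist view, with its loop seen edge-on and parallel to the jaw direction. I'll move over it and down.

```bash
python3 - <<'E'
from plan import *
plan([466.5,-203.5,120],-31.6,5)
E
```

```text
t 11.25 p0 [ 452.  -218.9  253.3] max 0.67 0.01
{"travel": [[0.02, -0.11, 0.67], [0.02, -0.11, 0.67], [0.02, -0.11, 0.67], [0.02, -0.1, 0.67], [0.02, -0.1, 0.67]], "angular": [[0.01, 0.01, 0.0], [0.01, 0.01, 0.0], [0.01, 0.01, 0.0], [0.01, 0.01, 0.0], [0.01, 0.01, 0.0]]}
```

```bash
python3 -m jog '{"travel": [[0.02,-0.11,0.67],[0.02,-0.11,0.67],[0.02,-0.11,0.67],[0.02,-0.1,0.67],[0.02,-0.1,0.67],[0,0,0],[0,0,0]], "angular": [[0.01,0.01,0],[0.01,0.01,0],[0.01,0.01,0],[0.01,0.01,0],[0.01,0.01,0],[0,0,0],[0,0,0]]}' 1
python3 - <<'E'
from plan import *
snap('wrist','w8.png')
plan([466.5,-203.5,22],-31.6,4)
E
```

```text
time: 11.95
eef_pos: [468.3, -198.2, 117.1]
ee_rot: [[0.857, -0.515, 0.005], [-0.515, -0.857, -0.002], [0.005, -0.001, -1.0]]
wrist_force: [0.6, -0.4, 0.2]
finger_gap: 92.9
t 12.0 p0 [ 468.3 -198.2  117.1] max 0.59 0.03
{"travel": [[0.0, 0.03, 0.59], [0.01, 0.03, 0.59], [0.01, 0.03, 0.59], [0.01, 0.03, 0.59]], "angular": [[0.0, -0.02, 0.03], [0.0, -0.02, 0.03], [0.0, -0.02, 0.03], [0.0, -0.02, 0.03]]}
```

View pics/w8.png

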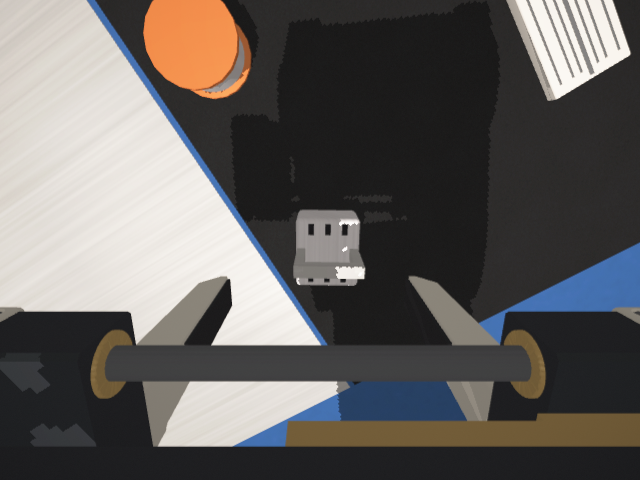

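The lamp at (328,248) sits between the jaws, slightly right of centre, and the computed shift covers that. Descending.

```bash
python3 -m jog '{"travel": [[0,0.03,0.59],[0.01,0.03,0.59],[0.01,0.03,0.55],[0.01,0.03,0.4],[0,0,0],[0,0,0]], "angular": [[0,-0.02,0.03],[0,-0.02,0.03],[0,-0.02,0.03],[0,-0.02,0.03],[0,0,0],[0,0,0]]}' 1
python3 - <<'E'
from plan import *
snap('wrist','w9.png')
plan([466.5,-203.5,22],-31.6,1)
E
```

```text
time: 12.6
eef_pos: [471.5, -205.1, 39.4]
ee_rot: [[0.852, -0.523, 0.01], [-0.523, -0.852, -0.004], [0.011, -0.002, -1.0]]
wrist_force: [0.1, -0.1, 2.0]
finger_gap: 93.1
t 12.65 p0 [ 471.5 -205.1   39.5] max 0.44 0.13
{"travel": [[-0.13, 0.03, 0.44]], "angular": [[-0.02, -0.13, 0.01]]}
```

View pics/w9.png

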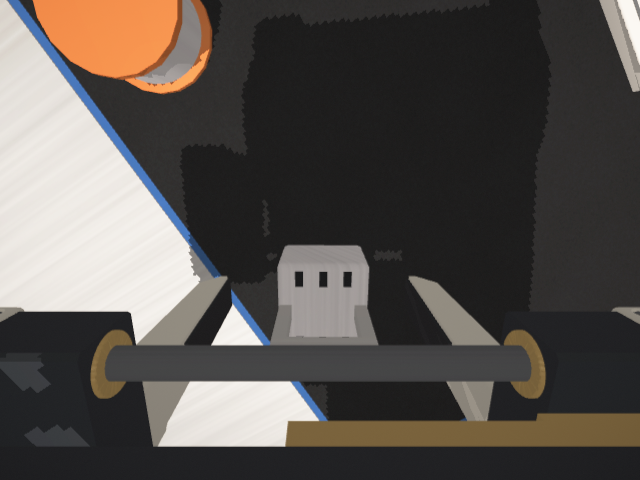

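```bash
python3 -m jog '{"travel": [[-0.06,0.02,0.22],[-0.05,0.01,0.18],[0,0,0]], "angular": [[0,-0.07,0],[0,-0.06,0],[0,0,0]]}' 1
python3 -m jog '{"travel": [[0,0,0],[0,0,0],[0,0,0],[0,0,0],[0,0,0],[0,0,0]], "angular": [[0,0,0],[0,0,0],[0,0,0],[0,0,0],[0,0,0],[0,0,0]]}' 0 25
python3 -m jog '{"travel": [[0,0,0]], "angular": [[0,0,0]]}'
```

```text
time: 12.95
eef_pos: [467.9, -204.2, 24.5]
ee_rot: [[0.852, -0.523, 0.003], [-0.523, -0.852, 0.001], [0.002, -0.002, -1.0]]
wrist_force: [0.2, -1.2, -0.0]
finger_gap: 93.2
time: 13.55
eef_pos: [468.2, -204.2, 25.1]
ee_rot: [[0.852, -0.523, 0.004], [-0.523, -0.852, 0.001], [0.003, -0.002, -1.0]]
wrist_force: [-0.0, 0.8, 0.2]
finger_gap: 49.6
time: 13.65
eef_pos: [468.2, -204.3, 25.1]
ee_rot: [[0.852, -0.523, 0.004], [-0.523, -0.852, 0.001], [0.003, -0.002, -1.0]]
wrist_force: [0.2, 0.3, -0.5]
finger_gap: 46.1
```

Gripped at 46.1 mm, which matches the body's 46 mm. Lift.

```bash
python3 -m jog '{"travel": [[0,0,-0.3],[0,0,-0.8],[0,0,-0.9],[0,0,-0.9],[0,0,-0.7],[0,0,0],[0,0,0]], "angular": [[0,0,0],[0,0,0],[0,0,0],[0,0,0],[0,0,0],[0,0,0],[0,0,0]]}'
python3 - <<'E'
from plan import *
snap('wrist','w10.png')
plan([384,244,175],-12.85,16)
E
```

```text
time: 14.35
eef_pos: [466.5, -203.7, 178.1]
ee_rot: [[0.852, -0.523, 0.003], [-0.523, -0.852, 0.001], [0.002, -0.003, -1.0]]
wrist_force: [-0.1, 0.3, -1.0]
finger_gap: 45.4
t 14.4 p0 [ 466.6 -203.8  178.2] max 0.65 0.23
{"travel": [[-0.48, -0.53, 0.01], [-0.47, -0.54, 0.01], [-0.45, -0.55, 0.01], [-0.44, -0.56, 0.01], [-0.43, -0.57, 0.01], [-0.42, -0.57, 0.01], [-0.41, -0.58, 0.01], [-0.4, -0.59, 0.01], [-0.38, -0.6, 0.01], [-0.37, -0.61, 0.01], [-0.36, -0.61, 0.01], [-0.35, -0.62, 0.01]], "angular": [[0.0, 0.0, -0.23], [0.0, 0.0, -0.23], [0.0, 0.0, -0.23], [0.0, 0.0, -0.23], [0.0, 0.0, -0.23], [0.0, 0.0, -0.23], [0.0, 0.0, -0.23], [0.0, 0.0, -0.23], [0.0, 0.0, -0.23], [0.0, 0.0, -0.23], [0.0, 0.0, -0.23], [0.0, 0.0, -0.23]]}
{"travel": [[-0.33, -0.63, 0.01], [-0.32, -0.63, 0.01], [-0.31, -0.64, 0.01], [-0.29, -0.65, 0.01]], "angular": [[0.0, 0.0, -0.23], [0.0, 0.0, -0.23], [0.0, 0.0, -0.23], [0.0, 0.0, -0.23]]}
```

View pics/w10.png

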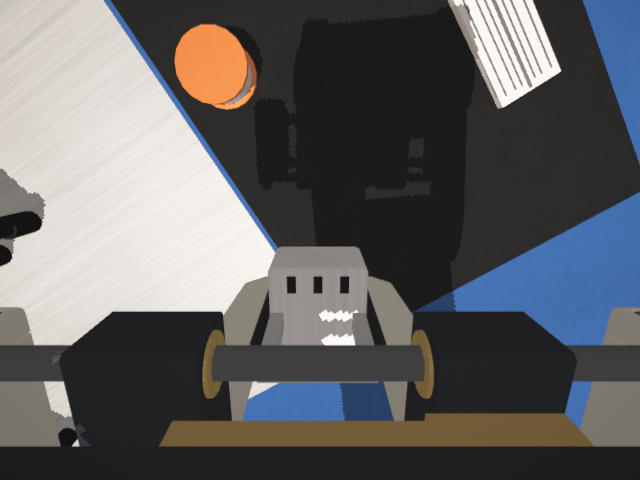

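The lamp is held level between the jaws (body front at (318,255)). Carrying it over.

```bash
python3 -m jog '{"travel": [[-0.48,-0.53,0.01],[-0.47,-0.54,0.01],[-0.45,-0.55,0.01],[-0.44,-0.56,0.01],[-0.43,-0.57,0.01],[-0.42,-0.57,0.01],[-0.41,-0.58,0.01],[-0.4,-0.59,0.01],[-0.38,-0.6,0.01],[-0.37,-0.61,0.01],[-0.36,-0.61,0.01],[-0.35,-0.62,0.01]], "angular": [[0,0,-0.23],[0,0,-0.23],[0,0,-0.23],[0,0,-0.23],[0,0,-0.23],[0,0,-0.23],[0,0,-0.23],[0,0,-0.23],[0,0,-0.23],[0,0,-0.23],[0,0,-0.23],[0,0,-0.23]]}'
python3 - <<'E'
from plan import *
plan([384,244,170],-12.85,5)
E
```

```text
time: 15.6
eef_pos: [395.7, 142.3, 159.6]
ee_rot: [[0.953, -0.301, -0.018], [-0.301, -0.954, 0.003], [-0.018, 0.003, -1.0]]
wrist_force: [1.3, -0.3, -1.2]
finger_gap: 45.7
t 15.6 p0 [395.7 142.3 159.6] max 0.48 0.19
{"travel": [[-0.21, -0.47, -0.05], [-0.2, -0.47, -0.05], [-0.19, -0.47, -0.05], [-0.19, -0.48, -0.05], [-0.18, -0.48, -0.05]], "angular": [[0.0, 0.04, -0.19], [0.0, 0.04, -0.19], [0.0, 0.04, -0.19], [0.0, 0.04, -0.19], [0.0, 0.04, -0.19]]}
```

```bash
python3 -m jog '{"travel": [[-0.21,-0.47,-0.05],[-0.2,-0.47,-0.05],[-0.19,-0.47,-0.05],[-0.19,-0.45,-0.05],[-0.18,-0.35,-0.05],[0,0,0],[0,0,0]], "angular": [[0,0.04,-0.19],[0,0.04,-0.19],[0,0.04,-0.19],[0,0.04,-0.19],[0,0.04,-0.19],[0,0,0],[0,0,0]]}'
cat > rel.py <<'E'
from plan import *
h=np.array([554,205.5]);a=np.radians(167.15);u=np.array([np.cos(a),np.sin(a)]);n=np.array([-u[1],u[0]])
s=bot.read_state();d=s['eef_pos'][:2]-h
x=s['ee_rot'][:,0]
print('t',s['time'],'along',d@u,'lat',d@n,'z',s['eef_pos'][2],'yaw',np.degrees(np.arctan2(x[1],x[0])),'tilt',x[2],s['ee_rot'][2,1],'F',s['wrist_force'],s['finger_gap'])
def go(r,z,nr,yaw=-12.85,lat=0): plan([*(h+r*u+lat*n),z],yaw,nr)
E
python3 - <<'E'
from rel import *
snap('wrist','w11.png');snap('scene','s11.png');snap('top','t11.png')
p=np.load('/tmp/scene.npz')['p'];cv2.imwrite('pics/s11c.png',cv2.resize(p[160:320,250:450][:,:,::-1],None,fx=3.5,fy=3.5,interpolation=cv2.INTER_CUBIC))
p=np.load('/tmp/top.npz')['p'];cv2.imwrite('pics/t11c.png',cv2.resize(p[200:360,200:400][:,:,::-1],None,fx=3.5,fy=3.5,interpolation=cv2.INTER_CUBIC))
go(150,169,2)
E
python3 armang.py wrist 240
```

```text
time: 16.3
eef_pos: [377.1, 243.2, 161.2]
ee_rot: [[0.977, -0.213, -0.013], [-0.213, -0.977, -0.007], [-0.011, 0.01, -1.0]]
wrist_force: [-0.4, 0.0, -0.9]
finger_gap: 45.7
t 16.3 along 180.89218212038188 lat 2.6269150640726444 z 161.15795756253397 yaw -12.290495590094961 tilt -0.010983610911744128 0.009957414345201117 F [-0.40252811  0.04465526 -0.93073889] 45.681144653925756
t 16.45 p0 [377.5 242.8 161.7] max 0.38 0.06
{"travel": [[0.38, -0.03, -0.1], [0.38, -0.03, -0.09]], "angular": [[0.05, 0.06, 0.05], [0.05, 0.06, 0.05]]}
hub [0. 0.] 0.0
[]Traceback (most recent call last):
  File "armang.py", line 16, in <module>
    l=cv2.fitLine(q.astype(np.float32),cv2.DIST_HUBER,0,.01,.01).ravel();print('line',l,np.degrees(np.arctan2(l[1],l[0])))
      ~~~~~~~~~~~^^^^^^^^^^^^^^^^^^^^^^^^^^^^^^^^^^^^^^^^^^^^^^^
cv2.error: OpenCV(4.12.0) /io/opencv/modules/imgproc/src/linefit.cpp:50: error: (-215:Assertion failed) count > 0 in function 'fitLine2D_wods'
```

View pics/w11.png

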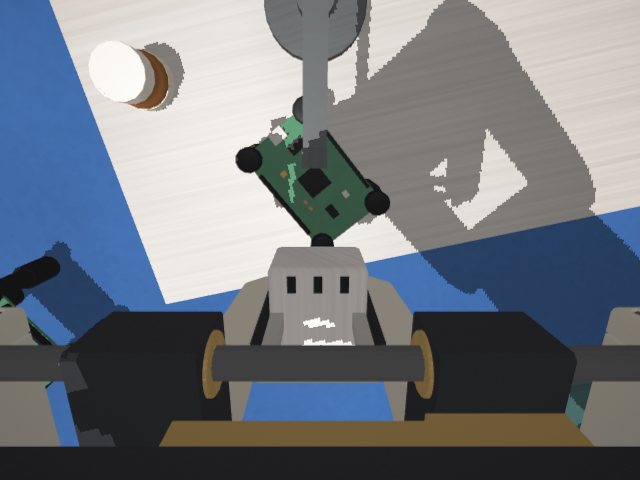

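View pics/s11c.png

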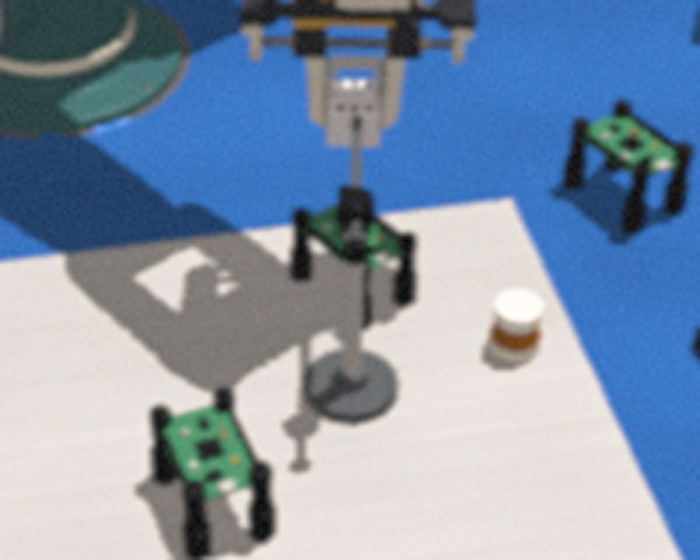

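The wrist view shows the arm at (315,80) lined up with the lamp centre (318,270), its tip short of the lamp. I'll set the height, then insert.

```bash
python3 -m jog '{"travel": [[0.25,-0.03,-0.1],[0.25,-0.03,-0.09],[0,0,0],[0,0,0]], "angular": [[0.05,0.06,0.05],[0.05,0.06,0.05],[0,0,0],[0,0,0]]}'
python3 - <<'E'
from rel import *
p,d,K,V=snap('wrist','w12.png');P=pts(d,K,V)
for v in (40,80,120,150,160,170): 
    row=P[v,295:335]; m=row[:,2]>150; print(v,row[m].mean(0) if m.any() else None, row[m][:,2].max() if m.any() else '')
# lamp loop/body heights seen
m=(P[...,2]>100)&(np.hypot(P[...,0]-bot.read_state()['eef_pos'][0],P[...,1]-bot.read_state()['eef_pos'][1])<34);m[:, :265]=0;m[:,370:]=0
v,u=np.nonzero(m);print(P[m][:,2].max(),np.percentile(P[m][:,2],[5,25,50,75,95]))
go(115,169,5)
E
```

```text
time: 16.85
eef_pos: [400.4, 239.1, 170.0]
ee_rot: [[0.974, -0.226, 0.002], [-0.226, -0.974, -0.0], [0.002, -0.0, -1.0]]
wrist_force: [0.8, -0.3, -0.8]
finger_gap: 45.9
t 16.85 along 157.26039845820293 lat 1.4105016296327828 z 170.0065412127413 yaw -13.083449268076121 tilt 0.0018064436735116699 -0.00041234912827863886 F [ 0.83493724 -0.27275439 -0.76127434] 45.929110379484335
40 [507.9938588  215.58612467 194.40517034] 196.11715370698147
80 [495.93182609 218.43567267 194.31270225] 195.49251359673653
120 [483.05700487 221.30289583 194.49271999] 195.40737093523612
150 [472.88413236 223.52728035 194.32465844] 195.56609445717677
160 [469.39851378 224.34295666 194.42301882] 195.42403547095358
170 [465.8600924  225.17839278 194.45777758] 195.33500020975103
281.1727811581364 [167.45713377 181.43713468 252.1830319  269.43309804 278.43502796]
t 16.9 p0 [400.3 239.2 170. ] max 0.21 0.01
{"travel": [[0.21, -0.01, 0.01], [0.21, -0.01, 0.01], [0.21, -0.01, 0.01], [0.21, -0.01, 0.01], [0.21, -0.01, 0.01]], "angular": [[0.0, 0.0, -0.01], [0.0, 0.0, -0.01], [0.0, 0.0, -0.01], [0.0, 0.0, -0.01], [0.0, 0.0, -0.01]]}
```

View pics/w12.png

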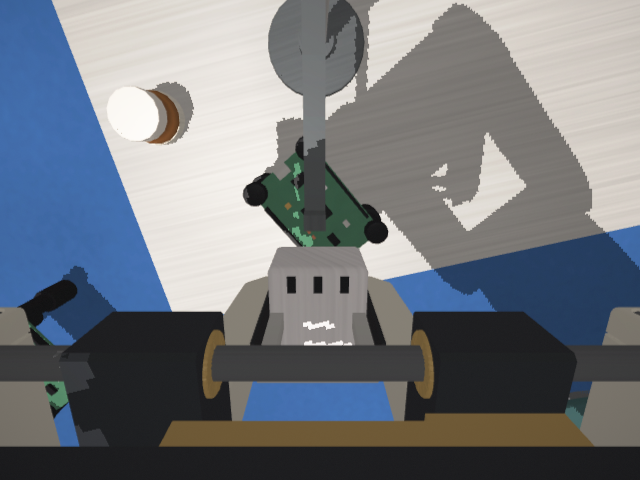

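The measured arm top (194.4) and body top (181.4) match what I expected. Clearance is about 5 mm below the arm and 8 mm over the tip. Inserting slowly.

```bash
python3 -m jog '{"travel": [[0.21,-0.02,0.03],[0.21,-0.01,0.01],[0.21,-0.01,0.01],[0.21,-0.01,0.01]], "angular": [[0,0,0],[0,0,0],[0,0,0],[0,0,0]]}'
python3 - <<'E'
from rel import *
go(83,168.5,4)
E
```

```text
time: 17.3
eef_pos: [435.5, 233.2, 167.5]
ee_rot: [[0.974, -0.225, 0.002], [-0.225, -0.974, 0.0], [0.002, -0.001, -1.0]]
wrist_force: [-0.4, -1.0, -2.0]
finger_gap: 45.8
t 17.3 along 121.69218500595481 lat -0.6739081938701074 z 167.46567961339863 yaw -13.017590053730707 tilt 0.0021295166906146502 -0.0006427611716306459 F [-0.35538425 -0.98152296 -2.0148898 ] 45.816403044847235
t 17.3 p0 [435.5 233.2 167.5] max 0.24 0.01
{"travel": [[0.24, 0.0, -0.01], [0.24, 0.0, -0.01], [0.24, 0.0, -0.01], [0.24, 0.0, -0.01]], "angular": [[0.0, -0.01, -0.01], [0.0, -0.01, -0.01], [0.0, -0.01, -0.01], [0.0, -0.01, -0.01]]}
```

```bash
python3 -m jog '{"travel": [[0.22,0,-0.02],[0.22,0,-0.02],[0.22,0,-0.01],[0.2,0,-0.01],[0,0,0],[0,0,0]], "angular": [[0,0,0],[0,0,0],[0,0,0],[0,0,0],[0,0,0],[0,0,0]]}'
python3 - <<'E'
from rel import *
snap('wrist','w13.png');snap('scene','s13.png')
p=np.load('/tmp/scene.npz')['p'];cv2.imwrite('pics/s13c.png',cv2.resize(p[160:280,290:430][:,:,::-1],None,fx=5,fy=5,interpolation=cv2.INTER_CUBIC))
go(83,155,2)
E
```

```text
time: 17.9
eef_pos: [473.4, 224.2, 169.5]
ee_rot: [[0.974, -0.226, 0.001], [-0.226, -0.974, -0.0], [0.001, 0.0, -1.0]]
wrist_force: [-0.6, 0.2, -1.5]
finger_gap: 46.0
t 17.9 along 82.69733458817832 lat -0.31446795145885603 z 169.50589600735182 yaw -13.08897245051469 tilt 0.0011340487381868503 0.00016060762590745187 F [-0.60699297  0.24606481 -1.48610804] 45.99185226026944
t 18.0 p0 [473.2 224.3 169.6] max 0.18 0.02
{"travel": [[0.0, 0.0, 0.18], [0.0, 0.0, 0.18]], "angular": [[0.0, -0.01, -0.02], [0.0, -0.01, -0.02]]}
```

View pics/w13.png

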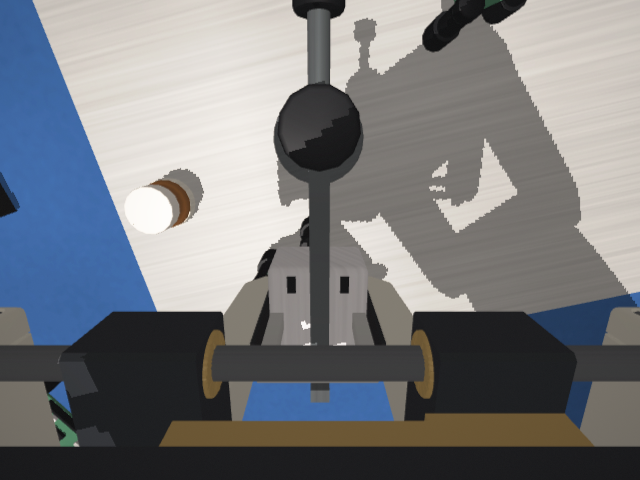

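View pics/s13c.png

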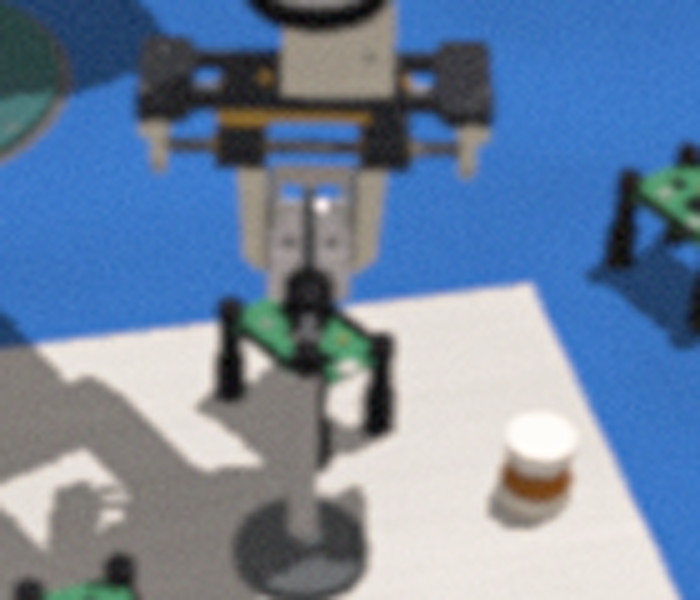

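The arm passes centrally through the loop (u≈319 in the wrist view), with its tip showing behind it at (320,393). Now lowering gently.

```bash
python3 -m jog '{"travel": [[0,0,0.12],[0,0,0.1],[0,0,0.08],[0,0,0],[0,0,0]], "angular": [[0,0,0],[0,0,0],[0,0,0],[0,0,0],[0,0,0]]}'
python3 rel.py
```

```text
time: 18.5
eef_pos: [472.3, 224.6, 156.3]
ee_rot: [[0.974, -0.225, 0.001], [-0.225, -0.974, -0.0], [0.001, -0.0, -1.0]]
wrist_force: [-0.4, -0.3, -2.1]
finger_gap: 45.7
t 18.5 along 83.91225688817005 lat -0.4717016773024003 z 156.33096128981543 yaw -13.019274690142051 tilt 0.0012287265603194227 -2.3182812384101473e-05 F [-0.36995782 -0.31019177 -2.05995858] 45.71828817977267
```

```bash
for i in 1 2; do python3 -m jog '{"travel": [[0,0,0.03],[0,0,0]], "angular": [[0,0,0],[0,0,0]]}' | grep -E 'eef_pos|force'; done
python3 rel.py
```

```text
eef_pos: [472.3, 224.7, 155.2]
wrist_force: [-0.6, 0.1, -2.0]
eef_pos: [472.4, 224.7, 154.0]
wrist_force: [0.0, -0.1, -1.1]
t 18.9 along 83.83891711669618 lat -0.5428398178960239 z 154.02379775952224 yaw -13.016261651287063 tilt 0.0015428649966085608 -0.00027507701406335165 F [ 0.01558008 -0.06933154 -1.09616143] 46.00626972974139
```

```bash
for i in 1 2; do python3 -m jog '{"travel": [[0,0,0.03],[0,0,0],[0,0,0]], "angular": [[0,0,0],[0,0,0],[0,0,0]]}' | grep -E 'eef_pos|force'; done
python3 - <<'E'
from h import *
snap('wrist','w14.png')
E
python3 armang.py wrist 270
```

```text
eef_pos: [472.5, 224.7, 153.1]
wrist_force: [-0.3, -0.4, -1.3]
eef_pos: [472.8, 224.9, 153.1]
wrist_force: [0.2, -0.8, -1.0]
hub [552.4934082  205.35667419] 14.02799129486084
[(-30, 137), (-20, 955), (-10, 546), (150, 127), (160, 1354), (170, 588)]
line [ 0.9740167  -0.22647613 -6.24805     1.4950365 ] -13.089696
```

Resting on the arm at the expected height (153), with the hook still at 166.9°. Releasing gently.

```bash
python3 -m jog '{"travel": [[0,0,0],[0,0,0],[0,0,0]], "angular": [[0,0,0],[0,0,0],[0,0,0]]}' 0.52 3
python3 -m jog '{"travel": [[0,0,0],[0,0,0],[0,0,0],[0,0,0],[0,0,0]], "angular": [[0,0,0],[0,0,0],[0,0,0],[0,0,0],[0,0,0]]}' 0.85
python3 - <<'E'
from h import *
snap('wrist','w15.png')
E
python3 armang.py wrist 270
```

```text
time: 19.85
eef_pos: [472.8, 224.9, 152.8]
ee_rot: [[0.974, -0.225, 0.003], [-0.225, -0.974, 0.001], [0.003, -0.001, -1.0]]
wrist_force: [0.5, -0.7, 0.6]
finger_gap: 48.1
time: 20.35
eef_pos: [472.8, 224.9, 152.7]
ee_rot: [[0.974, -0.225, 0.003], [-0.225, -0.974, 0.001], [0.003, -0.001, -1.0]]
wrist_force: [0.8, 0.2, -0.1]
finger_gap: 78.4
hub [552.47235107 205.4521637 ] 14.050579071044922
[(-30, 152), (-20, 963), (-10, 521), (150, 107), (160, 1338), (170, 608)]
line [ 0.97375816 -0.22758532 -6.114176    1.3674146 ] -13.154949
```

View pics/w15.png

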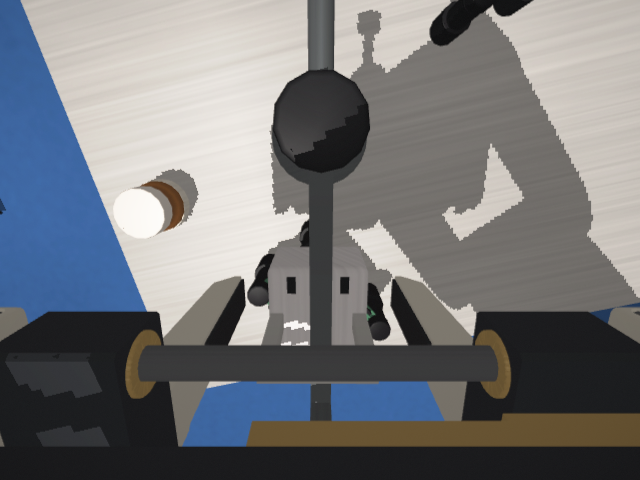

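The jaws are open on both sides and the lamp hangs level on the arm. Retreating straight up, with small steps first.

```bash
python3 -m jog '{"travel": [[0,0,-0.2],[0,0,-0.4],[0,0,-0.6],[0,0,-0.8],[0,0,-0.9],[0,0,-0.9],[-0.6,0,-0.5],[-0.9,0,0],[-0.9,0,0],[0,0,0],[0,0,0]], "angular": [[0,0,0],[0,0,0],[0,0,0],[0,0,0],[0,0,0],[0,0,0],[0,0,0],[0,0,0],[0,0,0],[0,0,0],[0,0,0]]}'
cat > chk.py <<'E'
from h import *
import sys
k=sys.argv[1]
for c in('wrist','top','scene'): snap(c,f'{c}{k}.png')
z=np.load('/tmp/wrist.npz')
for c,(a,b,e,f) in dict(top=(200,340,220,400),scene=(160,280,280,440)).items():
    p=np.load(f'/tmp/{c}.npz')['p'];cv2.imwrite(f'pics/{c}{k}c.png',cv2.resize(p[a:b,e:f][:,:,::-1],None,fx=4,fy=4,interpolation=cv2.INTER_CUBIC))
for c in('wrist','top'):
    z=np.load(f'/tmp/{c}.npz');P=pts(z['d'],z['K'],z['V'])
    h=np.array([552.3,205.4]) if c=='wrist' else np.array([556.6,206])
    a=np.radians(167);u=np.array([np.cos(a),np.sin(a)]);n=np.array([-u[1],u[0]])
    r=(P[...,:2]-h)@u;l=(P[...,:2]-h)@n
    m=(np.abs(l)<40)&(r>30)&(r<140)&(P[...,2]>110)&(P[...,2]<215)
    if c=='wrist':m[305:]=0
    A=m&(np.abs(P[...,2]-194)<4)&(np.abs(l)<12)
    q=np.stack([r[A],l[A]],1).astype(np.float32);f=cv2.fitLine(q,cv2.DIST_HUBER,0,.01,.01).ravel()
    print(c,'arm',len(q),'ang off',np.degrees(np.arctan(f[1]/f[0])),'lat',f[3]-f[2]*f[1]/f[0])
    t=m&(P[...,2]>199)&(r<100);print('loop',t.sum(),'r',r[t].mean(),'l',l[t].min(),l[t].max(),'z',np.median(P[t][:,2]))
    t=m&(P[...,2]>155)&(P[...,2]<175);B=P[t]
    if t.sum()>20:
        G=np.c_[r[t],l[t],np.ones(t.sum())];s,*_=np.linalg.lstsq(G,B[:,2],rcond=None);print('body z plane slopes',s, 'n',len(B),cv2.minAreaRect(np.stack([r[t],l[t]],1).astype(np.float32)))
E
python3 chk.py 16
```

```text
time: 21.5
eef_pos: [374.5, 246.0, 345.6]
ee_rot: [[0.974, -0.226, 0.011], [-0.226, -0.974, 0.006], [0.01, -0.008, -1.0]]
wrist_force: [0.5, 0.5, -0.9]
finger_gap: 79.0
wrist arm 780 ang off -0.09685118 lat 0.03804724
loop 528 r 85.19744649103764 l -22.584390334120393 20.791556461412068 z 202.50952608642086
body z plane slopes [-6.24518311e-03  3.93243393e-03  1.64874997e+02] n 1858 ((85.2853775024414, -1.0094776153564453), (45.745487213134766, 51.236331939697266), 89.96868133544922)
top arm 80 ang off -0.36988807 lat -0.16756096
loop 53 r 84.44061703335194 l -23.963300168777714 19.14447319457229 z 202.02822209233165
body z plane slopes [-4.17417142e-03 -5.76675138e-03  1.64874837e+02] n 253 ((85.53854370117188, -1.4700164794921875), (45.487640380859375, 51.81114959716797), 89.87679290771484)
```

View pics/wrist16.png

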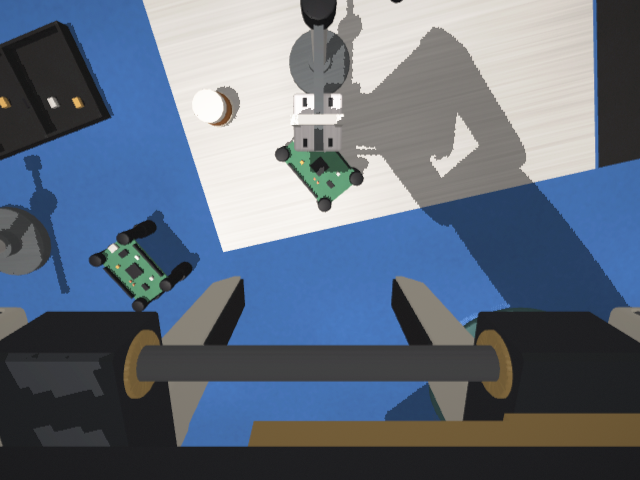

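View pics/scene16c.png

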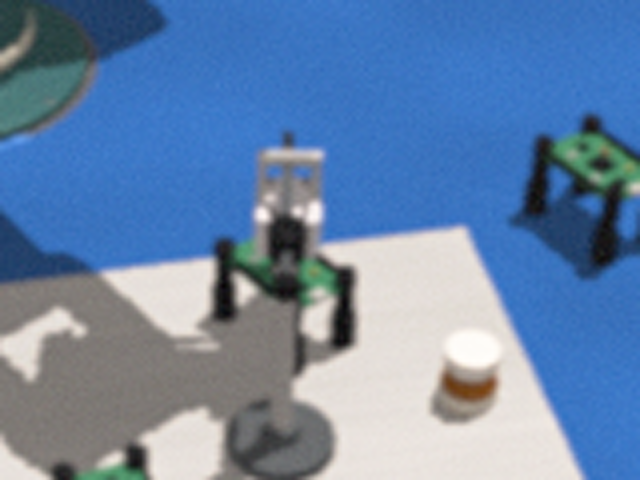

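View pics/top16.png

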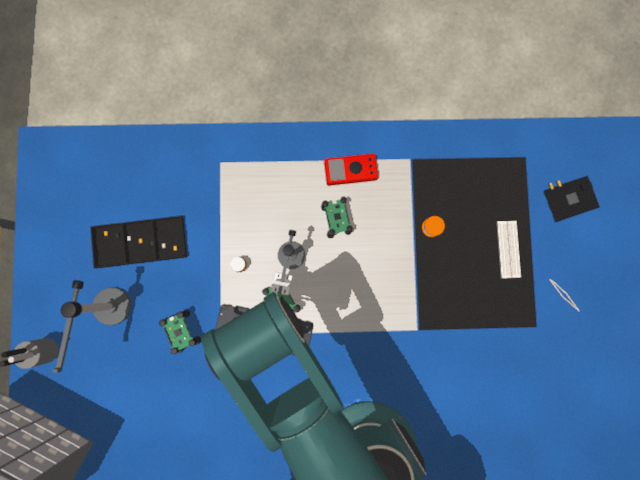

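The lamp hangs level at r≈85 mm with the loop top at 202 mm, the hook is within 0.4° of the chip bearing, and the bystanders haven't moved. Handing in.

```bash
python3 -m jog '{"travel": [[0,0,0],[0,0,0]], "angular": [[0,0,0],[0,0,0]]}' | head -1; python3 -c "
from cell import bot
print(bot.job_done())"
```

```text
time: 21.85
the job is handed in; nothing more can be done
None
```

The hook now points at the chip and the lamp hangs on it by its loop. I handed the job in at about 21.9 s, with the gripper clear of everything.

**Turning the hook:** I turned the small hook about 109° with the straddling jaws to 167.2°, matching the measured chip bearing. On the first sweep the tool crept upward and the arm slipped out of the jaws part-way. I straddled it again lower and finished the turn.

**Hanging the lamp:** I gripped the lamp by its body, passed the loop over the upturned tip, lowered it until the arm took the weight, then released and backed away.

**Last checks:**
- **Hook direction:** the wrist and top cameras put the arm within 0.4° of the 167° line I was aiming for.
- **Lamp:** the loop is about 85 mm from the turning axis with its top at about 202 mm, as expected when it rests on the arm. The body is level, with slopes under 0.01 rad.
- **Bystanders and board:** in the last top picture nothing else had visibly moved. I saw no sign of contact with the board.

**Disagreement:** the wrist and top cameras differed by about 4 mm in the hub's x position. The directions agreed, so I worked with a position in between.

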